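# Pack the last printing block and feel the row flush

### The arm

A 6-joint arm with a two-finger parallel gripper is mounted at the origin on the work surface. World frame = base frame: x ahead of the robot, y to its left, z up, the work surface at z = 0. Lengths are in m, angles in rad, forces in N, time in s.
With the tool pointing down it reaches from about 0.35 to 0.775 m from the base axis. Payload 7.3 kg.
Tool frame: the origin (TCP) lies at the centre of the arm's flange, where the gripper is bolted on; the fingertips stand 178 mm ahead of it and the grasp point (between the pads) lies 159 mm ahead of it; z points along the fingers, y is the line along which they close (so a half turn about z gives the same grasp; the last joint's range is limited). The gripper opens to 92 mm and grips with 3 to 60 N. Pads are 19 mm wide; open, the fingers measure 130 mm over their backs; the gripper's body (75 mm by 190 mm) begins 47 mm behind the grasp point.
Start: joints at [-1.427, 0.342, 1.524, -0, 1.275, -0.146], TCP at [0.15, -0.503, 0.405] pointing down, gripper open.
Joint ranges: [-2.53, 2.53], [-0.77, 2.02], [0.04, 2.7], [-1, 4.14], [0.28, 2.66], [-3.11, 3.11]. Speed limits (rad/s): [2.57, 2.57, 3.14, 3.14, 3.14, 3.14].

### API

Orientations are given as [roll, pitch, yaw] about the fixed x, y, z axes, in that order (R = Rz(yaw) Ry(pitch) Rx(roll)).
In Python, from cell import telemetry, vision, ticket gives the robot as it stands.
- The arm moves only by the shell command python3 -m crank 'ROWS' [FORCE]. ROWS is JSON, a list of rows, each a list of 5 numbers: the gripper command: -1 is shut, 1 is fully open, values between are in proportion, then the shift along the tool's x, y, z in mm, then the turn about the tool's z in rad. In form: [[fingers, dx, dy, dz, roll], ...]. A call has 1 to 12 rows; each row is the pose to reach, as a shift and turn from the pose commanded when the call began, along the tool's axes at that moment; what a row does not reach only later rows make up. A row lasts 1/12 s, in which the tool goes at most 41.7 mm and 7.16 degrees, less where a joint would pass 70% of its speed; a pose out of reach is approached as far as the arm can. A call with a gripper value outside its range is refused whole. The fingers move at their own pace and stop on an object; FORCE is the grip in N (left out, the last holds). Time passes only in rows, so rows that repeat a pose let the fingers close. It gives the time, the measured TCP pose, the force, the opening and the grip force at its end, in the units of the state.
- telemetry.observe(): the state, without advancing time (a new reading comes with each control period).
- vision.read_camera(name): name is "side" or "top" or "wrist"; returns (picture, depth): 480x640x3 uint8, red, green, blue; 480x640 float32, m along the optical axis (not along the pixel's ray), 0 where there is no reading.
- vision.get_calibration(name): a dict with "camera_matrix" (3x3 intrinsics, pixels), "dist" ([k1, k2, p1, p2, k3] as OpenCV has them; the pictures are not rectified), "rvec" (rotation vector, rad) and "tvec" (3), from world to camera coordinates, as OpenCV has them. Camera axes: x right, y down, z forward; pixel columns grow to the right and rows downward; lengths in m; the calibration is good to about 2 mm. A picture is of the moment at which its call begins: read the wrist's pose just before it. get_calibration takes no time and is no camera call; for the wrist camera it gives the pose at the moment of the call.
- ticket.hand_in(): hands the job in; it is judged then, once.
The state is a dict: "time": time; "qpos": joint angles; "qvel": joint speeds; "joint_efforts": joint torques, N m; "tool_pos": TCP position; "tool_rot": TCP orientation; "contact_force": force on the tool from outside, world axes, zero at the start; "torque": the same for the moment, N m; "opening": finger opening in m; "grip_force": force on a finger pad.
Only numpy, scipy, OpenCV 4.12 (cv2) and the standard library are available. Lean on these libraries where they do the work, as an engineer would, in place of code of your own. Each camera call takes 0.05 s, during which the arm holds its last target. There are 200 camera calls.

### The job

Take the blue printing block out of the slanted drying stand, put it upright into the empty place of the storage box and press down whatever sticks up there, until all four blocks are fully home and nothing stands above the rim. Then take the hand off the box and finally stroke shut fingertips along the block tops from the red end to the other end, block after block right to the last one, and leave everything so, hand clear. Press, do not ram, and leave the jar, the cup and the bottle where they are.

Things in the scene. Friction and masses are not known exactly. Their poses are not given: they have to be found in the camera images.
- box: Fixed open plywood box, 144 mm long (y), 90 mm wide (x), rim 72 mm above the table, walls 6 mm, floor 8 mm up. Origin: centre of its underside. Blocks stand in a row along y; the +y end wall is red. From the red end: block_a, block_b, the empty place, block_d, centred at y = 53, 23, -6, -53 mm. Fixed partitions between them end at or just below the rim.
- slot (a point): Centre of the blue block's place when fully home, in the plane of the rim; axes as the box. The place is 78 mm wide across the box. Its side towards the red end is a rigid partition, face 12 mm from this point, top 3 mm below the rim; block_b stands 1 mm behind it. Fully home the block stands on the box floor, its top level with the rim.
- keeper_lip (a point): Top of the steel keeper plate on the other side of the place, 2 mm below the rim. At rest the plate's upright face is only 5 mm from the slot point; its top 20 mm lean back as a lead-in, to 14 mm. A block pushed straight down there moves the plate aside (spring 2 to 4 N, 11 mm travel), then stays by friction wherever it is let go; 5 to 15 N press it home.
- block_a: Wooden block with yellow spots next to the red end, 24 mm thick along the row, 70 mm wide; a stiff sliding fit in its place: it can only go up and down. Origin: centre of its top face. It stands 0 to 12 mm above the rim; pressing with about 8 N or more pushes it down to a firm stop, top level with the rim.
- block_b: The same with green spots, second from the red end.
- block_d: The same with orange spots, at the plain end.
- block_c: Loose blue block, 24 mm thick (its x), 70 mm wide (its y), 64 mm tall (its z), 100 to 180 g; lower edges rounded 5 mm, white spots on its top. Origin: centre of its underside, z towards its top. It starts in the stand, leaning with it, about 34 mm of it out of the slot.
- stand: Fixed wooden drying stand, base 110 x 90 mm (x, y). Origin: centre of its underside. Its slot, 27 mm wide, 74 mm long (along y) and 30 mm deep, leans 26 degrees from vertical, its mouth towards the stand's -x; slot floor centre 30 mm above the origin. The block pulls out along the slant.
- jar: Amber jar with white cap, 60 mm across, 90 mm tall; leave it alone. Origin: centre of its underside.
- cup: White cup, 72 mm across, 85 mm tall; leave it alone. Origin: centre of its underside.
- dye: Blue plastic bottle, 52 mm across, 130 mm tall; leave it alone. Origin: centre of its underside.
Not all that is in view belongs to the job. Leave any purple look-alike of the box alone. Of the things shaped like the block_c, the blue one is meant.

How it is judged:
On the way, in this order (a step that is already met when the one before it is completed fails the run):
1. the blue block stands in its place, all four blocks are home and the hand is off the box (z of each of block_a, block_b, block_d in the frame of box below 0.074 m and z of block_c in the frame of box between 0.005 and 0.01 m and angle between block_c's own z axis and vertical below 0.07 rad and horizontal distance between block_c and slot below 0.008 m and contact force between the fingers and box below 0.2 N and contact force between the fingers and block_c below 0.2 N), for 0.2 s.
2. the fingertips touch block_a at the red end, all still flush (contact force between the fingers and block_a above 0.5 N and z of each of block_a, block_b, block_d in the frame of box below 0.074 m and z of block_c in the frame of box between 0.005 and 0.01 m and angle between block_c's own z axis and vertical below 0.07 rad and horizontal distance between block_c and slot below 0.008 m).
3. the stroke reaches the blue block (contact force between the fingers and block_c above 0.5 N and z of each of block_a, block_b, block_d in the frame of box below 0.074 m and z of block_c in the frame of box between 0.005 and 0.01 m and angle between block_c's own z axis and vertical below 0.07 rad and horizontal distance between block_c and slot below 0.008 m).
4. the stroke reaches block_d at the plain end (contact force between the fingers and block_d above 0.5 N and z of each of block_a, block_b, block_d in the frame of box below 0.074 m and z of block_c in the frame of box between 0.005 and 0.01 m and angle between block_c's own z axis and vertical below 0.07 rad and horizontal distance between block_c and slot below 0.008 m).
At the end, for the whole second after the job is handed in: The blue block stands upright (within 4 degrees) and at rest on the floor of its place, within 8 mm of it sideways; no block stands more than 2 mm above the rim; the fingers touch neither box nor blocks (all of step 1 and linear speed of block_c below 0.01 m/s).
It fails at once if jar moved more than 25 mm (distance of jar from where it was at the start of the episode above 0.025 m).
It fails at once if cup moved more than 25 mm (distance of cup from where it was at the start of the episode above 0.025 m).
It fails at once if dye moved more than 25 mm (distance of dye from where it was at the start of the episode above 0.025 m).
It fails at once if box or blocks rammed with more than 70 N (contact force between the fingers and box above 70 N).
It also fails if it takes over 67 s, if anything falls off the work surface, if the arm or the gripper's body presses on something with over 40 N, if the wrist force passes 120 N, or if a joint passes its speed limit or range.

## Working session

There is one attempt and no reset: what is moved stays moved. The work goes in short steps, Python scripts to look and compute and a shell command to move; the robot and the scene stay as the last step left them, time stands still between calls to the robot, and variables do not carry over. Pictures are saved under pics/ and viewed, at most 10 in all, crops included, and the job is handed in when it is done.

```bash
mkdir -p pics; ls
cat > h.py <<'E'
import numpy as np, cv2
from cell import telemetry, vision, ticket
def cal(n):
    c=vision.get_calibration(n); R=cv2.Rodrigues(np.array(c["rvec"],float))[0]
    return np.array(c["camera_matrix"],float),np.array(c["dist"],float),R,np.array(c["tvec"],float).ravel()
def grab(n,tag):
    c=cal(n); im,d=vision.read_camera(n)
    cv2.imwrite(f"pics/{tag}.png",im[:,:,::-1]); np.savez(f"/tmp/{tag}.npz",im=im,d=d,K=c[0],D=c[1],R=c[2],t=c[3]); return im,d
def load(tag):
    z=np.load(f"/tmp/{tag}.npz"); return z
def ray(z,u,v):
    p=cv2.undistortPoints(np.array([[[u,v]]],float),z["K"],z["D"]).ravel()
    return np.array([p[0],p[1],1.])
def px(tag,u,v,h=None,r=1):
    """world point at pixel: by depth (median), or on the plane z=h"""
    z=load(tag); q=ray(z,u,v); R,t=z["R"],z["t"]; C=-R.T@t; w=R.T@q
    if h is None:
        d=z["d"][int(v)-r:int(v)+r+1,int(u)-r:int(u)+r+1]; s=np.median(d[d>0])
    else: s=(h-C[2])/w[2]
    return C+s*w
def cloud(tag):
    z=load(tag); v,u=np.mgrid[0:480,0:640]; p=cv2.undistortPoints(np.stack([u,v],-1).reshape(-1,1,2).astype(float),z["K"],z["D"]).reshape(-1,2)
    d=z["d"].reshape(-1); X=np.c_[p*d[:,None],d]; W=(X-z["t"])@z["R"]; W[d<=0]=np.nan; return W.reshape(480,640,3)
def tool(tgt):
    """tool-axis shift (mm) from present TCP to tgt"""
    s=telemetry.observe(); r,p,y=s["tool_rot"]
    from scipy.spatial.transform import Rotation as Ro
    return Ro.from_euler('xyz',[r,p,y]).as_matrix().T@(np.array(tgt)-s["tool_pos"])*1000
E
python3 - <<'E'
from h import *
for n in("top","side"): grab(n,n+"0")
s=telemetry.observe(); print({k:np.round(v,3) for k,v in s.items()})
a=cv2.imread("pics/top0.png");b=cv2.imread("pics/side0.png")
E
```

```text
pics
{'time': np.float64(0.1), 'qpos': array([-1.427,  0.343,  1.525,  0.   ,  1.275, -0.146]), 'qvel': array([-0.001, -0.002, -0.   ,  0.   ,  0.001, -0.001]), 'joint_efforts': array([ 2.000e-03, -4.320e+01, -2.447e+01,  7.200e-02,  5.300e-02,
       -0.000e+00]), 'tool_pos': array([ 0.15 , -0.503,  0.404]), 'tool_rot': array([-3.14, -0.  ,  0.29]), 'contact_force': array([-0.16 ,  0.887, -0.003]), 'torque': array([ 0.047, -0.016,  0.023]), 'grip_force': np.float64(0.0), 'opening': np.float64(0.092)}
```

View pics/top0.png

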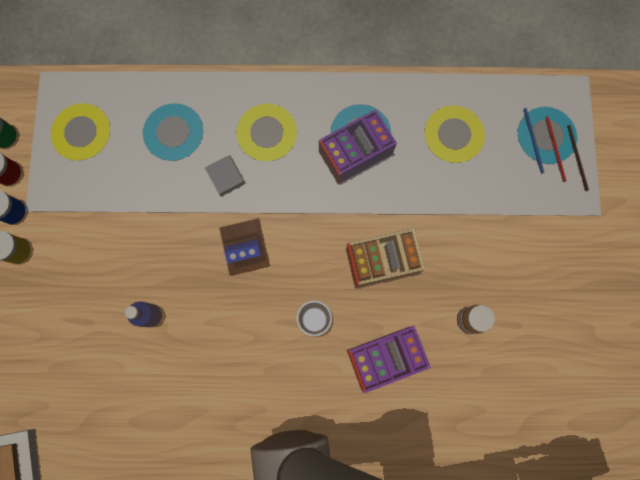

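View pics/side0.png

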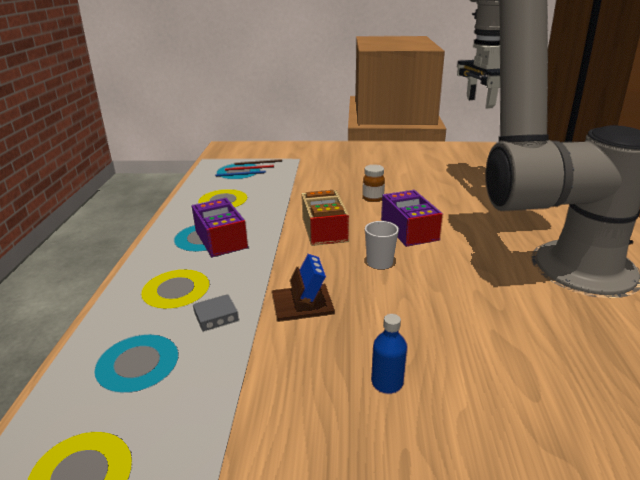

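Candidates for the blue block: the blue block in the stand at top-view (243,252), the grey look-alike at (225,175), and the blue bottle at (145,314), which is only a colour match. I choose the one in the stand with white spots. For the box, the plywood one is at (385,257); the purple ones at (357,145) and (388,358) are decoys.

Run:
```python
from h import *
im=cv2.imread("pics/top0.png")
a=cv2.resize(im[210:290,205:275],None,fx=5.7,fy=5.7,interpolation=cv2.INTER_CUBIC); b=cv2.resize(im[215:295,340:430],None,fx=4.4,fy=5.7,interpolation=cv2.INTER_CUBIC)
cv2.imwrite("pics/c1.png",np.hstack([a,b]))
for n,u,v,h in [("blockspots",243,252,None),("stand",245,247,0.03),("box",385,257,.072),("jar",481,318,.09),("cup",315,318,.085),("dye",131,313,.13),("grey",225,175,None),("pur1",357,145,.08),("pur2",388,358,.08),
 ("redmid",353,266,.072),("plainmid",419,250,.072)]: print(n,px("top0",u,v,h).round(3))
```

```text
blockspots [0.588 0.139 0.087]
stand [0.608 0.143 0.03 ]
box [ 0.582 -0.153  0.072]
jar [ 0.457 -0.342  0.09 ]
cup [ 0.455 -0.009  0.085]
dye [0.46  0.347 0.13 ]
grey [0.771 0.194 0.023]
pur1 [ 0.822 -0.096  0.08 ]
pur2 [ 0.377 -0.155  0.08 ]
redmid [ 0.563 -0.087  0.072]
plainmid [ 0.598 -0.224  0.072]
```

View pics/c1.png

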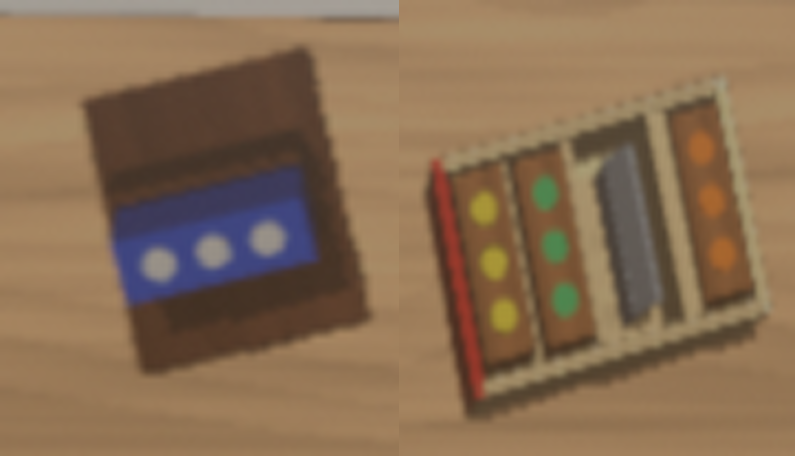

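The crop confirms the choice: a blue block with three white spots, at about (215,250) in the left half, in the stand and leaning down-image (-x). The right half shows the plywood box with its red end at left, the steel keeper near (630,235), and yaw of about 0.25.

```bash
python3 -m crank '[[1,605,-490,45,0.045],[1,605,-490,45,0.045],[1,605,-490,45,0.045],[1,605,-490,45,0.045],[1,605,-490,45,0.045],[1,605,-490,45,0.045],[1,605,-490,45,0.045],[1,605,-490,45,0.045],[1,605,-490,45,0.045],[1,605,-490,45,0.045],[1,605,-490,45,0.045],[1,605,-490,45,0.045]]'; python3 -c "
from h import *
print(tool([.59,.14,.36]).round(0))"
```

```text
time: 1.1
tool_pos: [0.4326, -0.0891, 0.3757]
tool_rot: [3.141, 0.0, 0.245]
contact_force: [0.9, -0.3, -1.1]
opening: 0.0919
grip_force: 0.0
[ 208. -184.   16.]
```

```bash
python3 -m crank '[[1,208,-184,16,0],[1,208,-184,16,0],[1,208,-184,16,0],[1,208,-184,16,0],[1,208,-184,16,0],[1,208,-184,16,0],[1,208,-184,16,0],[1,208,-184,16,0],[1,208,-184,16,0]]'; python3 -c "
from h import *
grab('wrist','w1')
z=load('w1'); print((-z['R'].T@z['t']).round(3), z['R'].round(2).tolist())"
```

```text
time: 1.85
tool_pos: [0.5893, 0.139, 0.3586]
tool_rot: [3.142, 0.002, 0.247]
contact_force: [-0.0, -0.7, -0.1]
opening: 0.0918
grip_force: 0.0
[0.655 0.155 0.338] [[0.24, -0.97, 0.0], [-0.94, -0.24, 0.25], [-0.24, -0.06, -0.97]]
```

View pics/w1.png

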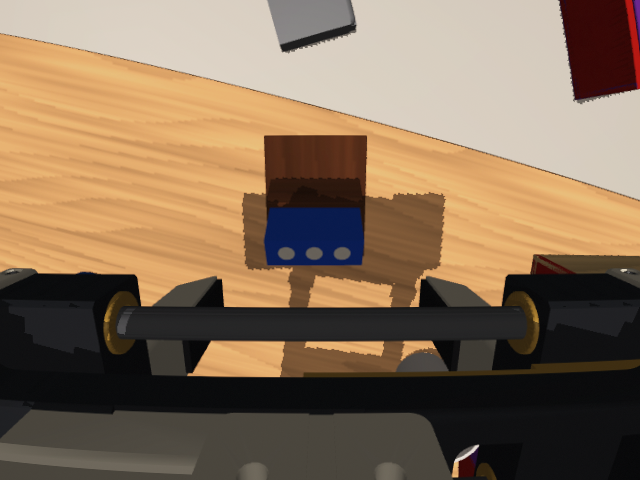

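Run:
```python
from h import *
for n,u,v in [("spotL",286,254),("spotM",314,253.5),("spotR",342,253.5)]: print(n,px("w1",u,v).round(4),px("w1",u,v,.0875).round(4))
for n,u,v in [("faceTL",266,208),("faceTR",364,208),("topL",266,263),("topR",362,263),("baseTL",265,136),("baseTR",366,137)]: print(n,px("w1",u,v+2,None,0).round(4))
a=px("w1",286,254);b=px("w1",342,253.5); print("yaw",np.arctan2(-(a-b)[0],(a-b)[1]))
c=px("w1",314,253.5); ps=.245
g=c+.008*np.array([.438*np.cos(ps),.438*np.sin(ps),-.899]); print(g, tool(g+[0,0,.159]))
W=cloud("w1"); print(W[150:270:8,315].round(3))
```

```text
spotL [0.578  0.1613 0.0864] [0.5783 0.1613 0.0875]
spotM [0.5835 0.1419 0.0874] [0.5836 0.1419 0.0875]
spotR [0.5882 0.1224 0.0868] [0.5884 0.1225 0.0875]
faceTL [5.891e-01 1.912e-01 5.000e-04]
faceTR [0.6127 0.1036 0.0101]
topL [5.361e-01 1.800e-01 1.000e-04]
topR [ 5.587e-01  8.920e-02 -3.000e-04]
baseTL [0.6528 0.2043 0.0105]
baseTR [0.6733 0.1189 0.0113]
yaw 0.25788352612013415
[0.58692573 0.14275315 0.08022141] [ -0.51147476  -5.23859383 119.71885419]
[[0.653 0.16  0.009]
 [0.647 0.158 0.011]
 [0.64  0.156 0.01 ]
 [0.633 0.155 0.01 ]
 [0.629 0.153 0.039]
 [0.623 0.152 0.048]
 [0.619 0.15  0.06 ]
 [0.613 0.149 0.064]
 [0.608 0.147 0.066]
 [0.603 0.146 0.074]
 [0.6   0.145 0.083]
 [0.595 0.144 0.09 ]
 [0.589 0.143 0.089]
 [0.583 0.141 0.087]
 [0.576 0.139 0.082]]
```

```bash
python3 -m crank '[[1,-0.5,-5,40,-0.01],[1,-0.5,-5,80,-0.01],[1,-0.5,-5,105,-0.01],[1,-0.5,-5,118,-0.01],[1,-0.5,-5,118,-0.01],[-1,-0.5,-5,118,-0.01],[-1,-0.5,-5,118,-0.01],[-1,-0.5,-5,118,-0.01],[-1,-0.5,-5,118,-0.01],[-1,-0.5,-5,118,-0.01],[-1,-0.5,-5,118,-0.01],[-1,-0.5,-5,118,-0.01]]' 25
```

```text
time: 2.9
tool_pos: [0.5878, 0.1425, 0.2435]
tool_rot: [3.141, -0.003, 0.255]
contact_force: [-1.5, -0.8, 6.6]
opening: 0.07
grip_force: 25.0
```

```bash
python3 -m crank '[[-1,-2,0,-4,0],[-1,-5,0,-10,0],[-1,-8,0,-16,0],[-1,-11,0,-22.5,0],[-1,-11,0,-22.5,0]]'; python3 -m crank '[[-1,5,0,-1.5,0],[-1,10,0,-3,0],[-1,15,0,-4.5,0],[-1,20,0,-6,0],[-1,25,0,-8,0],[-1,28,0,-9,0],[-1,28,0,-9,0]]'; python3 -c "
from h import *
grab('side','s2'); a=cv2.imread('pics/s2.png')[200:350,230:390]; cv2.imwrite('pics/s2c.png',cv2.resize(a,None,fx=4,fy=4,interpolation=cv2.INTER_CUBIC))"
```

```text
time: 3.32
tool_pos: [0.5765, 0.1396, 0.2662]
tool_rot: [3.141, -0.001, 0.255]
contact_force: [2.2, 0.5, 3.4]
opening: 0.0697
grip_force: 25.0
time: 3.9
tool_pos: [0.603, 0.1466, 0.2713]
tool_rot: [-3.141, 0.008, 0.255]
contact_force: [-4.8, -0.5, -1.3]
opening: 0.0696
grip_force: 25.0
```

View pics/s2c.png

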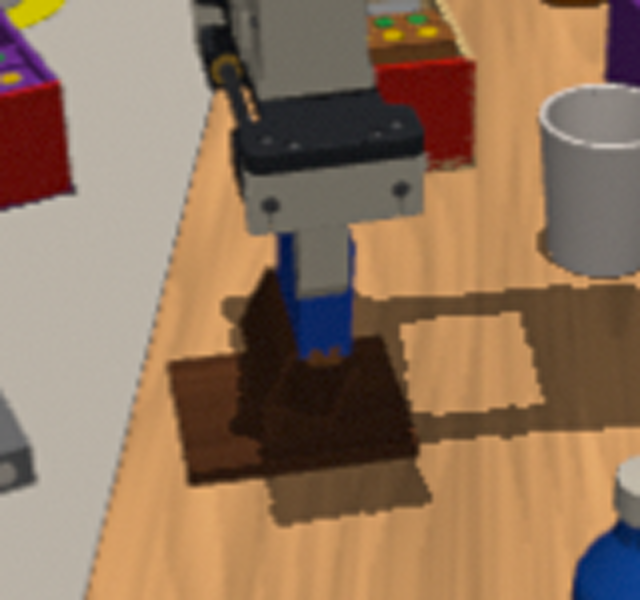

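```bash
python3 -m crank '[[-1,4,0,-1,0],[-1,4,0,-1,0],[-1,4,0,-30,0],[-1,4,0,-60,0],[-1,4,0,-90,0],[-1,4,0,-90,0]]'
python3 - <<'E'
from h import *
grab('side','s3'); a=cv2.imread('pics/s3.png')[150:300,230:390]; cv2.imwrite('pics/s3c.png',cv2.resize(a,None,fx=4,fy=4,interpolation=cv2.INTER_CUBIC))
s=telemetry.observe(); c=cal('side'); p=np.array(s["tool_pos"])
# image of vertical line on end face +y side
e=p+np.array([-np.sin(.255),np.cos(.255),0])*.035
for h in (.16,.215): print(((cv2.projectPoints(np.array([e-[0,0,h]]),c[2],c[3],c[0],c[1])[0].ravel()-[230,150])*4).round(1))
print(tool([.598,-.216,.38]).round(0))
E
```

```text
time: 4.45
tool_pos: [0.6092, 0.148, 0.3701]
tool_rot: [3.14, -0.012, 0.255]
contact_force: [0.8, 0.1, -0.3]
opening: 0.0699
grip_force: 25.0
[292.1 267.2]
[296.2 380.1]
[-102.  349.  -13.]
```

View pics/s3c.png

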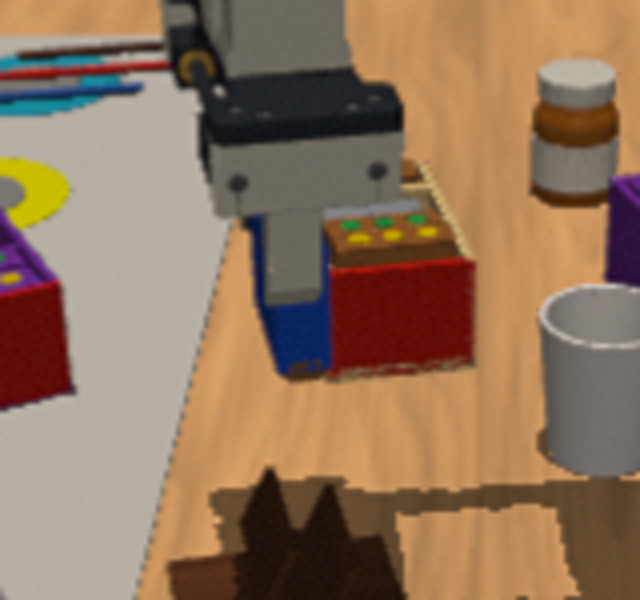

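The block is out and nearly upright: its end face runs from about (290,220) down to (304,372) in the crop, so a few degrees of lean remain. Moving on to a viewing pose over the box.

```bash
python3 -m crank '[[-1,-9,30,-10,-0.12],[-1,-17,60,-10,-0.24],[-1,-26,90,-10,-0.36],[-1,-34,120,-10,-0.48],[-1,-43,150,-10,-0.6],[-1,-51,180,-10,-0.72],[-1,-60,210,-10,-0.84],[-1,-70,240,-10,-0.96],[-1,-78,270,-10,-1.08],[-1,-87,300,-10,-1.2],[-1,-95,330,-10,-1.32],[-1,-102,349,-10,-1.44]]';python3 -m crank '[[-1,0,0,0,-0.12],[-1,0,0,0,-0.12],[-1,0,0,0,-0.12]]'; python3 -c "
from h import *
grab('wrist','w2')"
```

```text
time: 5.5
tool_pos: [0.5968, -0.2186, 0.3714]
tool_rot: [-3.14, -0.0, 1.699]
contact_force: [0.1, -0.2, -1.8]
opening: 0.0696
grip_force: 25.0
time: 5.75
tool_pos: [0.597, -0.2157, 0.3718]
tool_rot: [-3.14, -0.002, 1.811]
contact_force: [-0.2, 0.7, -1.6]
opening: 0.0699
grip_force: 25.0
```

View pics/w2.png

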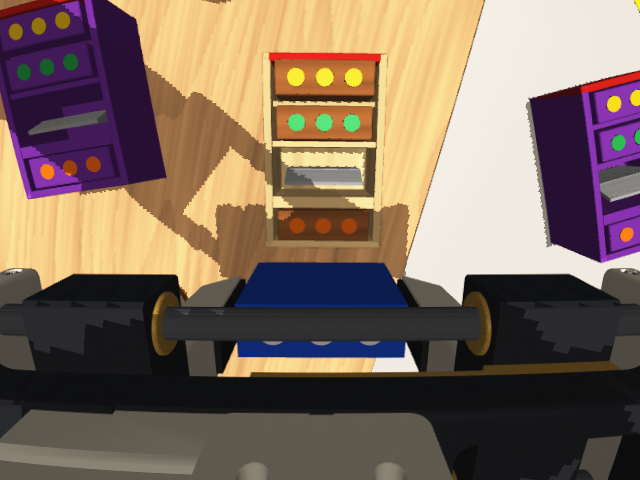

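Run:
```python
from h import *
P={n:px("w2",u,v,.072) for n,u,v in [("RL",264,53),("RR",386,53),("PL",266,247),("PR",380,247)]}
for n in P: print(n,P[n].round(4))
print("len",np.linalg.norm(P["RL"]-P["PL"]),"wid",np.linalg.norm(P["RL"]-P["RR"]))
S={}
for n,u,v in [("a",325,77),("b",324,123),("d",322,226)]: S[n]=px("w2",u,v,None,3); print(n,S[n].round(4))
r=px("w2",296,77)-px("w2",354,77); 
ctr=sum(P.values())/4
y=(P["RL"]+P["RR"]-P["PL"]-P["PR"]); y/=np.linalg.norm(y); yaw=np.arctan2(-y[0],y[1]); print("ctr",ctr,"yaw",yaw,"yaw spots",np.arctan2(-r[1],-r[0]))
y2=S["a"]-S["d"];print("yaw ad",np.arctan2(-y2[0],y2[1]), np.linalg.norm(y2[:2]))
B=np.array([-np.sin(yaw),np.cos(yaw),0]); X=np.array([np.cos(yaw),np.sin(yaw),0])
for n in S: print(n,(S[n]-ctr)@X,(S[n]-ctr)@B,S[n][2]-.072)
print("keeper top", (px("w2",324,170,.07)-ctr)@B, "partition edges",[(px("w2",324,v,.07)-ctr)@B for v in (142,149,197,208)])
# block in hand: end face front top edge in image v=263..345
W=cloud("w2")
s=telemetry.observe(); t=np.array(s["tool_pos"])
for v in range(264,306,6): print(v,((W[v,320]-t)@B).round(4),(W[v,320,2]-t[2]).round(4))
```

```text
RL [ 0.5258 -0.0942  0.072 ]
RR [ 0.6103 -0.0736  0.072 ]
PL [ 0.5566 -0.234   0.072 ]
PR [ 0.6447 -0.2125  0.072 ]
len 0.14315290133163683 wid 0.08703247219603025
a [ 0.5724 -0.1021  0.0836]
b [ 0.579  -0.1318  0.0774]
d [ 0.5955 -0.2058  0.0777]
ctr [ 0.58432924 -0.15356446  0.072     ] yaw 0.2297847317933399 yaw spots 0.24007065198870933
yaw ad 0.21982651790785984 0.10619968685708481
a 8.141424101013499e-05 0.052796976011068676 0.01159774161226347
b -0.0002500896866212849 0.02246102522657393 0.005396732046849831
d -0.0009761274763803187 -0.053397445189194245 0.005691381901621509
keeper top -0.011468752084209392 partition edges [np.float64(0.009256351572194295), np.float64(0.004131173107439979), np.float64(-0.032066910373428945), np.float64(-0.04065012962562711)]
264 0.0058 -0.2098
270 0.0054 -0.2005
276 0.0063 -0.1888
282 0.0058 -0.1817
288 0.0058 -0.1739
294 0.0058 -0.167
300 0.0066 -0.1585
```

Wrist view: the box is at (325,150) with its red end on top. Blocks a, b and d stand about 11.6, 5.4 and 5.7 mm proud, and the spots match the box frame to 1 mm. The held block's red-side face is vertical, 6 mm ahead of the tool axis.

```bash
python3 -c "
from h import *
print(tool([.5845,-.1546,.300]).round(1))"
```

```text
[61.8  2.3 72.3]
```

```bash
python3 -m crank '[[-1,30,1,10,0.01],[-1,62,2.3,40,0.01],[-1,62,2.3,72,0.01],[-1,62,2.3,72,0.01],[-1,62,2.3,72,0.01]]' 35; python3 -c "
from h import *
print(tool([.5845,-.1546,.255]).round(1))"
```

```text
time: 6.22
tool_pos: [0.5843, -0.154, 0.3003]
tool_rot: [-3.138, -0.002, 1.805]
contact_force: [0.3, -0.2, -0.2]
opening: 0.0695
grip_force: 35.0
[-0.8  0.2 45.3]
```

```bash
python3 -m crank '[[-1,-0.5,0,6,0],[-1,-0.5,0,12,0],[-1,-0.5,0,18,0],[-1,-0.5,0,23,0],[-1,-0.5,0,23,0]]'; python3 -m crank '[[-1,0,0,5,0],[-1,0,0,10,0],[-1,0,0,15,0],[-1,0,0,19,0],[-1,0,0,22,0],[-1,0,0,22,0]]'
```

```text
time: 6.63
tool_pos: [0.5843, -0.1555, 0.2777]
tool_rot: [-3.141, -0.001, 1.804]
contact_force: [-0.2, 2.5, -0.9]
opening: 0.0696
grip_force: 35.0
time: 7.13
tool_pos: [0.5841, -0.1552, 0.255]
tool_rot: [-3.14, -0.001, 1.805]
contact_force: [0.2, 3.7, -3.3]
opening: 0.07
grip_force: 35.0
```

```bash
python3 -m crank '[[1,0,0,0,0],[1,0,0,0,0],[1,0,0,0,0],[1,0,0,0,0],[1,0,0,-20,0],[1,0,0,-50,0],[1,0,0,-90,0],[1,-30,0,-110,0],[1,-60,0,-115,0],[-1,-60,0,-115,0],[-1,-60,0,-115,0]]' 30;  python3 -c "
from h import *
grab('wrist','w3'); print(tool([.5857,-.1594,.29]).round(1))"
```

```text
time: 8.05
tool_pos: [0.5982, -0.2153, 0.3718]
tool_rot: [3.141, 0.001, 1.802]
contact_force: [-0.2, 0.4, -0.5]
opening: 0.0828
grip_force: 0.0
[56.2  0.6 81.1]
```

View pics/w3.png

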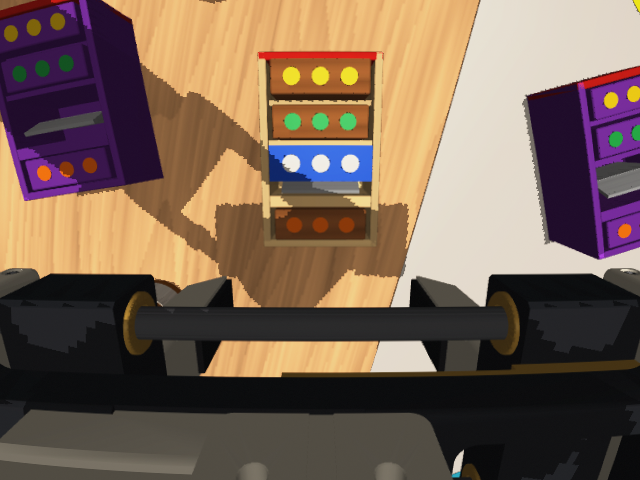

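The blue block stands squarely in its place, with its spots at (291..350,163). Its height is next, then pressing.

```bash
python3 - <<'E'
from h import *
c=np.array([.58433,-.15356,.072]); y=.2298
B=np.array([-np.sin(y),np.cos(y),0]);X=np.array([B[1],-B[0],0])
for n,u,v in [("a",320,76),("b",320,122),("c",320,163),("d",319,225)]:
    p=px("w3",u,v,None,3); print(n,((p-c)@X).round(4),((p-c)@B).round(4),(p[2]-.072).round(4))
for q in (-.006,-.053,.023,.053): print(q, tool(c+B*q+[0,0,.29-.072]).round(1))
E
python3 -m crank '[[-1,30,0,20,0],[-1,56,0.5,55,0],[-1,56,0.5,72,0],[-1,56,0.5,72,0],[-1,56,0.5,72,0]]'
```

```text
a -0.0004 0.0527 0.0112
b -0.0004 0.0224 0.0056
c -0.0004 -0.006 0.028
d -0.0012 -0.0533 0.006
-0.006 [56.2  0.6 81.1]
-0.053 [ 9.2  0.5 81.1]
0.023 [85.2  0.7 81.1]
0.053 [115.2   0.8  81.1]
time: 8.52
tool_pos: [0.5857, -0.1584, 0.2987]
tool_rot: [-3.14, -0.001, 1.806]
contact_force: [0.4, -0.8, 0.4]
opening: 0.0457
grip_force: 0.0
```

```bash
python3 -m crank '[[-1,0,0,0,0],[-1,0,0,4,0],[-1,0,0,10,0],[-1,0,0,16,0],[-1,0,0,20,0],[-1,0,0,24,0],[-1,0,0,28,0],[-1,0,0,32,0],[-1,0,0,36,0],[-1,0,0,40,0],[-1,0,0,43,0],[-1,0,0,46,0]]'; python3 -m crank '[[-1,0,0,1,0],[-1,0,0,2,0],[-1,0,0,3,0],[-1,0,0,3,0]]'
```

```text
time: 9.52
tool_pos: [0.5858, -0.1593, 0.253]
tool_rot: [-3.141, 0.0, 1.805]
contact_force: [-1.4, -0.8, 1.9]
opening: 0.0004
grip_force: 1.2
time: 9.85
tool_pos: [0.5858, -0.1593, 0.2507]
tool_rot: [-3.142, 0.0, 1.805]
contact_force: [-1.5, -0.3, 3.4]
opening: 0.0004
grip_force: 1.7
```

```bash
python3 -m crank '[[-1,0,0,1,0],[-1,0,0,2,0],[-1,0,0,2,0],[-1,0,0,2,0]]'
```

```text
time: 10.18
tool_pos: [0.5855, -0.1593, 0.2503]
tool_rot: [-3.141, 0.001, 1.805]
contact_force: [-7.9, 1.1, 15.1]
opening: 0.0004
grip_force: 7.8
```

```bash
python3 -m crank '[[-1,0,0,-15,0],[-1,-10,0,-27,0],[-1,-47,0,-27,0],[-1,-47,0,-22,0],[-1,-47,0,-17,0],[-1,-47,0,-12,0],[-1,-47,0,-8,0],[-1,-47,0,-5,0],[-1,-47,0,-3,0],[-1,-47,0,-1,0],[-1,-47,0,0,0],[-1,-47,0,0,0]]'
```

```text
time: 11.18
tool_pos: [0.5964, -0.204, 0.2501]
tool_rot: [-3.141, -0.0, 1.806]
contact_force: [-6.3, 2.4, 15.3]
opening: 0.0006
grip_force: 7.4
```

Block d is home. Next b, then a.

```bash
python3 -m crank '[[-1,0,0,-15,0],[-1,10,0,-30,0],[-1,45,0,-30,0],[-1,76,0,-27,0],[-1,76,0,-22,0],[-1,76,0,-17,0],[-1,76,0,-12,0],[-1,76,0,-8,0],[-1,76,0,-5,0],[-1,76,0,-2,0],[-1,76,0,0,0],[-1,76,0,0,0]]'; python3 -m crank '[[-1,0,0,-15,0],[-1,5,0,-30,0],[-1,30,0,-30,0],[-1,30,0,-24,0],[-1,30,0,-20,0],[-1,30,0,-16,0],[-1,30,0,-12,0],[-1,30,0,-8,0],[-1,30,0,-5,0],[-1,30,0,-2,0],[-1,30,0,0,0],[-1,30,0,0,0]]'
```

```text
time: 12.18
tool_pos: [0.5792, -0.1316, 0.2501]
tool_rot: [3.141, -0.0, 1.804]
contact_force: [-5.1, 3.4, 17.0]
opening: 0.0005
grip_force: 8.3
time: 13.18
tool_pos: [0.5721, -0.1026, 0.25]
tool_rot: [3.141, 0.001, 1.804]
contact_force: [-7.5, 1.3, 18.1]
opening: 0.0005
grip_force: 9.4
```

```bash
python3 -m crank '[[-1,0,0,-30,0],[-1,-40,0,-70,0],[-1,-80,0,-110,0],[-1,-115,0,-124,0],[-1,-115,0,-124,0],[-1,-115,0,-124,0]]'
python3 - <<'E'
from h import *
grab('wrist','w4')
c=np.array([.58433,-.15356,.072]); y=.2298
B=np.array([-np.sin(y),np.cos(y),0]);X=np.array([B[1],-B[0],0])
W=cloud('w4'); im=load('w4')['im']
L=(W-c)@np.stack([X,B,[0,0,1]]).T
for n,q in zip("abcd",(.053,.023,-.006,-.053)):
    for x0 in (-.028,.010,.028):
        m=(abs(L[...,0]-x0)<.006)&(abs(L[...,1]-q)<.007)&(abs(L[...,2])<.03); print(n,x0,m.sum(),np.median(L[m][:,2]).round(4),im[m].mean(0).round() if m.any() else '')
print(tool(c+B*.056+[0,0,.19]).round(1))
E
```

```text
time: 13.68
tool_pos: [0.5995, -0.2189, 0.3751]
tool_rot: [3.137, 0.006, 1.8]
contact_force: [-0.3, -0.3, 0.3]
opening: 0.0006
grip_force: 0.0
a -0.028 336 0.0 [200. 137.  52.]
a 0.01 346 -0.0 [197. 131.  53.]
a 0.028 329 0.0 [195. 130.  52.]
b -0.028 310 0.0001 [165. 137.  69.]
b 0.01 318 0.0001 [171. 126.  62.]
b 0.028 319 0.0001 [167. 127.  63.]
c -0.028 249 0.0001 [ 68. 116. 219.]
c 0.01 293 0.0002 [118. 158. 239.]
c 0.028 295 0.0003 [142. 173. 238.]
d -0.028 254 0.0001 [109.  56.  24.]
d 0.01 266 0.0 [99. 53. 24.]
d 0.028 264 0.0001 [100.  53.  23.]
[121.1  -0.  110.7]
```

View pics/w4.png

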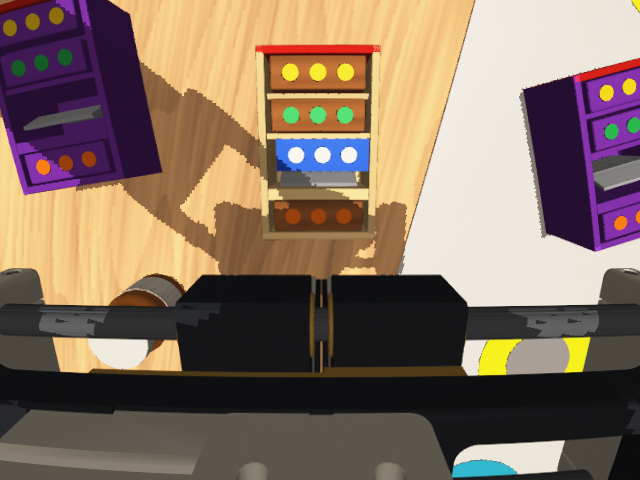

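All four tops are at rim level within 0.3 mm, with the blue spots at (296..349,155). The hand is off the box, so the stroke comes next.

```bash
python3 -m crank '[[-1,40,0,30,0],[-1,80,0,60,0],[-1,115,0,90,0],[-1,116,0,110,0],[-1,116,0,115,0],[-1,116,0,115,0],[-1,116,0,115,0]]'; python3 -m crank '[[-1,0,0,2,0],[-1,0,0,4,0],[-1,0,0,6,0],[-1,0,0,7,0],[-1,0,0,7,0]]'
```

```text
time: 14.32
tool_pos: [0.5724, -0.1012, 0.2574]
tool_rot: [-3.142, 0.0, 1.805]
contact_force: [0.7, 0.3, 1.3]
opening: 0.0007
grip_force: 0.0
time: 14.73
tool_pos: [0.5719, -0.1013, 0.2505]
tool_rot: [3.141, 0.0, 1.804]
contact_force: [-0.7, -0.6, -1.2]
opening: 0.0004
grip_force: 0.0
```

```bash
python3 -m crank '[[-1,0,0,0.5,0],[-1,0,0,1,0],[-1,0,0,1.2,0],[-1,0,0,1.2,0]]'
```

```text
time: 15.07
tool_pos: [0.572, -0.1011, 0.2502]
tool_rot: [3.141, 0.001, 1.805]
contact_force: [-2.3, -0.5, 6.8]
opening: 0.0005
grip_force: 3.4
```

```bash
python3 -m crank '[[-1,-6,0,-0.2,0],[-1,-12,0,-0.3,0],[-1,-18,0,-0.4,0],[-1,-24,0,-0.4,0],[-1,-30,0,-0.4,0],[-1,-36,0,-0.4,0],[-1,-42,0,-0.4,0],[-1,-48,0,-0.4,0],[-1,-54,0,-0.4,0],[-1,-60,0,-0.4,0],[-1,-60,0,-0.4,0]]'
```

```text
time: 15.98
tool_pos: [0.5863, -0.1594, 0.2512]
tool_rot: [3.139, -0.001, 1.804]
contact_force: [-2.8, 5.4, 12.4]
opening: 0.0003
grip_force: 6.3
```

```bash
python3 -m crank '[[-1,2,0,-0.5,0],[-1,1,0,-1,0],[-1,0,0,-0.8,0],[-1,0,0,-0.8,0]]'
```

```text
time: 16.32
tool_pos: [0.586, -0.1597, 0.2503]
tool_rot: [3.142, 0.0, 1.805]
contact_force: [0.7, -0.3, 2.8]
opening: 0.0001
grip_force: 1.3
```

```bash
python3 -m crank '[[-1,-5,0,-0.5,0],[-1,-10,0,-1,0],[-1,-16,0,-1.5,0],[-1,-22,0,-1.5,0],[-1,-28,0,-1.5,0],[-1,-34,0,-1.5,0],[-1,-40,0,-1.5,0],[-1,-46,0,-1,0],[-1,-47,0,0,0],[-1,-47,0,0.7,0],[-1,-48,0,0.9,0],[-1,-48,0,0.9,0]]'
```

```text
time: 17.32
tool_pos: [0.597, -0.2061, 0.2503]
tool_rot: [3.141, 0.001, 1.805]
contact_force: [-1.7, -1.3, 4.5]
opening: 0.0004
grip_force: 2.5
```

```bash
python3 -m crank '[[-1,0,0,-15,0],[-1,0,0,-50,0],[-1,-10,0,-90,0],[-1,-15,0,-124,0],[-1,-15,0,-124,0],[-1,-15,0,-124,0]]'
python3 - <<'E'
from h import *
grab('wrist','w5')
c=np.array([.58433,-.15356,.072]); y=.2298
B=np.array([-np.sin(y),np.cos(y),0]);X=np.array([B[1],-B[0],0])
W=cloud('w5'); im=load('w5')['im'].astype(int)
L=(W-c)@np.stack([X,B,[0,0,1]]).T
for n,q in zip("abcd",(.053,.023,-.006,-.053)):
    print(n,[[np.median(L[(abs(L[...,0]-x0)<.006)&(abs(L[...,1]-q-dy)<.003)&(abs(L[...,2])<.03)][:,2]).round(4) for dy in(-.006,.006)] for x0 in (-.025,.025)])
m=(im[...,2]>im[...,0]+60)&(abs(L[...,2])<.01)&(abs(L[...,0])<.05)&(abs(L[...,1])<.05)
print(np.percentile(L[m],[2,98],axis=0).round(4))
E
```

```text
time: 17.82
tool_pos: [0.6006, -0.2206, 0.3759]
tool_rot: [3.138, 0.003, 1.805]
contact_force: [0.2, 0.5, -0.5]
opening: 0.0006
grip_force: 0.0
a [[np.float64(0.0), np.float64(-0.0001)], [np.float64(0.0002), np.float64(-0.0001)]]
b [[np.float64(0.0), np.float64(-0.0)], [np.float64(0.0001), np.float64(-0.0001)]]
c [[np.float64(0.0001), np.float64(-0.0001)], [np.float64(0.0001), np.float64(0.0001)]]
d [[np.float64(-0.0001), np.float64(0.0002)], [np.float64(-0.0001), np.float64(0.0004)]]
[[-0.031  -0.0178 -0.0014]
 [ 0.0366  0.0058  0.0016]]
```

View pics/w5.png

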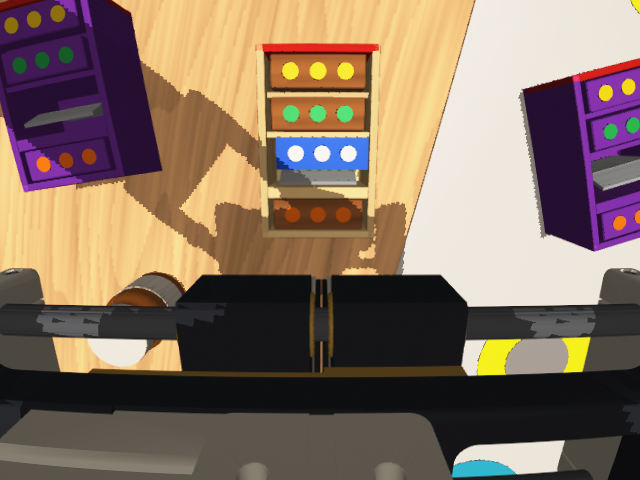

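The blue block (spots at (296..349,154)) and the other three are all flush, and the hand is clear.

```bash
python3 -c "
from cell import ticket
print(ticket.hand_in())"
```

```text
the job is handed in; nothing more can be done
None
```

The job is handed in at about 18 s of the allowed 67 s: by the last wrist-camera depth check all four blocks were within 0.5 mm of the rim, with the blue one about 3 mm off centre; the stroke pressed on block_a, the blue block and block_d in order (3–12 N), though between the blue block and block_d I eased the fingers up 1.5 mm to clear the gap, and the hand is clear (the hand-in returned no verdict).

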